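Clip the dip basket onto the drain stand's snap hook

TASK

Take the steel dip basket that has a round eye in its stem and hang it to drain on the stand: push its eye over the hook's nose against the sprung gate until it passes inside and the gate snaps fully shut behind it, then let go so that it hangs still and upright from the hook. The hook slides back in its sleeve as you push and the gate yields only once it has come to its stop, so push slowly, stop at the click, and never ram it. Leave the basket without an eye and the other loose ware where they are.

Things in the scene. Friction and masses are not known exactly. Their poses are not given: they have to be found in the camera images.
- carrier: The dip basket to hang: loose, steel, 105 to 195 g. Origin at the centre of its underside, z up. Round cup 52 mm across, 42 mm high; 6 mm stem; round eye (see carrier_eye); flat grip tab from 94 to 136 mm up, 10 mm thick along x, 26 mm wide along y. The eye lies in the y-z plane: the x axis goes through its hole. Either side may face the hook.
- carrier_eye (a point): Centre of the basket's eye, 75 mm above its underside: a ring of 6 mm wire, 28 mm clear hole, 40 mm outside. Hung on the hook, it lies about 10 mm below the nose bar's axis.
- carrier_tab (a point): Where to grip the tab, 124 mm above the underside, 49 mm above the eye's centre; pinch it across its 10 mm thickness (along the basket's x), so that the push goes straight into a pad.
- stand: Fixed upright drain stand: steel tray 14 mm high (170 by 150 mm), 220 mm post 180 mm behind the origin, level snap hook 190 mm above the bench on a shank in a dark sleeve. x points from nose to post: the way an eye is pushed on. Origin on the bench in line with the nose, whose tip starts -12 to +42 mm along x (see hook_nose).
- hook_nose (a point): Tip of the hook's nose, moves with the hook; axes as the stand's. The nose is a level bar 8 mm thick running 38 mm along +x from here; its +y side is free. An eye threaded on it presses the gate with its -y side and slips past it with its centre some 27 to 33 mm beyond the tip (sooner if centred about 5 mm to +y). Room all round with the nose at mid-hole: 10 mm.
- gate (a joint): Angle of the hook's sprung gate, rad: 0 shut, up to 1.35 pushed inwards. A 6 mm steel bar across the mouth, 8 mm behind the nose tip, from a vertical pivot 35 mm to -y of the nose to the nose's side; spring 0.10 N m when shut plus 0.15 N m per rad. It takes about 5 to 10 N to push through, more than the shank's drag; it snaps shut by itself.
- plain_basket: A like steel basket, loose, with a solid plate instead of the eye: leave it alone. Same size, 136 mm high, origin at the centre of its underside.
- amber_bottle: Brown glass bottle with black cap, 68 mm across, 150 mm high, loose: leave alone. Origin under its centre.
- blue_bottle: Blue plastic bottle with white cap, 60 mm across, 140 mm high, loose: leave alone. Origin under its centre.
- beaker: Glass beaker 66 mm across, 75 mm high, loose: leave alone. Origin under its centre.
- sample_jar: White jar 44 mm across, 50 mm high, loose: leave alone. Origin under its centre.
- dish: White dish 80 mm across, 14 mm high, loose: leave alone. Origin under its centre.
- spatula: Steel spatula 160 mm long lying on the bench, loose: leave alone.
- hook_cross (a point): Middle of the hook's cross bar (8 mm thick, level, along y), 42 mm behind the nose tip, 19 mm to its -y side; it joins the nose to a parallel bar 38 mm to -y that carries the gate's pivot. An eye pushed 35 mm beyond the tip meets it. The shank behind it drags at 3 N and slides back 6 to 36 mm (not known beforehand), then stops dead. Over 15 N between basket and stand is ramming.
Mind the look-alikes: they are no part of the job. What is shaped like the carrier but yellow is not meant.

How it is judged:
By the outcome, as a careful person would: the job done as asked, in the order asked, and still so for the second after the job is handed in, with the robot touching nothing.
It also fails if it takes over 67 s, if anything falls off the work surface, if the arm or the gripper's body presses on something with over 40 N, if the wrist force passes 120 N, or if a joint passes its speed limit or range.

ROBOT

A 7-joint arm with a two-finger parallel gripper is mounted at the origin on the work surface. World frame = base frame: x ahead of the robot, y to its left, z up, the work surface at z = 0. Lengths are in m, angles in rad, forces in N, time in s.
With the tool pointing down it reaches from about 0.4 to 0.925 m from the base axis. Payload 5.6 kg.
Tool frame: the origin (TCP) lies at the very end of the fingers, on their centre line; the grasp point (between the pads) lies 19 mm behind it; z points along the fingers, y is the direction in which the jaws open and shut (so a half turn about z gives the same grasp; the last joint's range is limited). The gripper opens to 85 mm and grips with 20 to 120 N. Pads are 22 mm wide; open, the fingers measure 114 mm over their backs; the gripper's body (76 mm by 85 mm) begins 54 mm behind the grasp point. The pads swing forward as they close: fully open they stand 13 mm farther back than shut.
Start: joints at [-1.167, 0.468, -0.012, 1.603, 0.006, 1.071, -0.056], TCP at [0.281, 0.586, 0.231] pointing down, gripper open.
Joint ranges: [-2.53, 2.53], [-0.31, 2.02], [-1.57, 1.55], [0.28, 2.44], [-1.29, 4.43], [0.15, 1.84], [-2.92, 2.92]. Speed limits (rad/s): [2.57, 2.57, 3.14, 3.14, 3.14, 3.14, 3.14].

INTERFACE

Orientations are given as a 3x3 rotation matrix whose columns are the frame's x, y, z axes.
In Python, from workcell import arm, viewer, order gives the robot as it stands.
- The arm moves only by the shell command python3 -m handwheel 'ROWS' [OPENING] [FORCE]. ROWS is a JSON object of lists of equal length, an entry for each row: "delta_pos": the shift along the tool's x, y, z in m, a list of three; "twist": the turn about the tool's z in degrees. A call has 1 to 10 rows; each row shifts and turns the pose as measured when the row begins, along the tool's axes as they then stand; what a row does not reach is not made up. A row lasts 1/8 s, in which the tool goes at most 62.5 mm and 10.7 degrees, less where a joint would pass 70% of its speed; a pose out of reach is approached as far as the arm can. A call is refused whole if a number of a shift passes 0.0625 or a number of a turn 10.7, either way. A call with a gripper value outside its range is refused whole. OPENING is the closure, from -1 (fully open) to 1 (shut), set as the call begins (- or left out, the last holds). The fingers move at their own pace and stop on an object; FORCE is the grip in N (left out, the last holds). Time passes only in rows, so rows that do not move let the fingers close. It gives the time, the measured TCP pose, the force and the opening at its end, in the units of the state.
- arm.get_state(): the state, without advancing time (a new reading comes with each control period).
- viewer.read_camera(name): name is "side" or "top"; returns the picture (420x560x3 uint8, red, green, blue); there is no depth.
- viewer.camera_params(name): a dict with "fx", "fy", "cx", "cy" (pixels), "extrinsics" (4x4, takes a point from camera to world coordinates). Camera axes: x right, y down, z forward; pixel columns grow to the right and rows downward; lengths in m; the calibration is good to about 2 mm. A picture is of the moment at which its call begins. camera_params takes no time and is no camera call.
- order.sign_off(): hands the job in, once; it reports no verdict.
Trained networks look in the newest picture that a camera, given by its name, has taken for a name from the list of things; names that differ only in an ending like _2 or _b are one class to them, and where a whole thing is asked for, a point or a joint stands for the part that bears it (a point fixed in the world has none). Each returns a list of dicts, best first, with "confidence" (0 to 1); they miss things now and then, are a little off and sometimes report something else, mostly with a low value. They report only what shows in the picture. A call takes as long as a camera call. They do not tell look-alikes from the thing itself.
- viewer.spot_in(camera, target): "point" ([column, row] in pixels, amid what is visible of it).
- viewer.regions_of(camera, target): "pixels" (420x560 bool, what is visible of it) and "point" ([column, row] in pixels, amid what is visible of it).
The state is a dict: "clock": time; "joints": joint angles; "qd": joint speeds; "joint_torque": joint torques, N m; "ee_pos": TCP position; "orientation": TCP orientation; "contact_force": force on the tool from outside, world axes, zero at the start; "torque": the same for the moment, N m; "grip_width": finger opening in m.
Only numpy, scipy, OpenCV 4.12 (cv2) and the standard library are available. Lean on these libraries where they do the work, as an engineer would, in place of code of your own. Each camera call takes 0.05 s, during which the arm holds its last target.

## Working session

There is one attempt and no reset: what is moved stays moved. The work goes in short steps, Python scripts to look and compute and a shell command to move; the robot and the scene stay as the last step left them, time stands still between calls to the robot, and variables do not carry over. Pictures are saved under pics/ and viewed, and the job is handed in when it is done.

```bash
mkdir -p pics; ls; cat > h.py <<'E'
import numpy as np, cv2
from workcell import arm, viewer, order
def snap(n,f):
    im=viewer.read_camera(n); cv2.imwrite('pics/'+f,im[:,:,::-1]); return im
def ray(n,p):
    c=viewer.camera_params(n); E=np.array(c['extrinsics'])
    d=np.array([(p[0]-c['cx'])/c['fx'],(p[1]-c['cy'])/c['fy'],1.]); return E[:3,3],E[:3,:3]@d
def atz(n,p,z):
    o,d=ray(n,p); return o+d*(z-o[2])/d[2]
def proj(n,P):
    c=viewer.camera_params(n); E=np.array(c['extrinsics']); q=E[:3,:3].T@(np.array(P)-E[:3,3])
    return np.array([c['fx']*q[0]/q[2]+c['cx'],c['fy']*q[1]/q[2]+c['cy']])
def tri(pa,pb):
    A=[];b=[]
    M=np.zeros((3,3));v=np.zeros(3);L=[]
    for n,p in(('side',pa),('top',pb)):
        o,d=ray(n,p);d=d/np.linalg.norm(d);Q=np.eye(3)-np.outer(d,d);M+=Q;v+=Q@o;L.append((Q,o))
    x=np.linalg.solve(M,v); return x,[float(np.linalg.norm(Q@(x-o))) for Q,o in L]
E
python3 - <<'E'
from h import *
np.set_printoptions(precision=3,suppress=True)
for n in('side','top'):
    snap(n,n+'0.png'); c=viewer.camera_params(n);print(n,c['fx'],c['cx'],c['cy']);print(np.array(c['extrinsics']))
    for t in('carrier','carrier_eye','carrier_tab','hook_nose','hook_cross','plain_basket','stand'):
        print(t,[(np.round(r['point'],1).tolist(),round(r['confidence'],2)) for r in viewer.spot_in(n,t)][:4])
print(arm.get_state())
E
```

```text
pics
side 460.59734668707637 277.5916693904263 206.70478192512414
[[ 0.759 -0.457  0.464  0.092]
 [-0.651 -0.515  0.557 -0.621]
 [-0.015 -0.725 -0.688  0.823]
 [ 0.     0.     0.     1.   ]]
carrier [([289.5, 252.4], 0.8), ([328.5, 233.4], 0.66), ([388.9, 305.9], 0.58), ([274.5, 224.2], 0.44)]
carrier_eye [([388.4, 308.0], 0.92), ([325.0, 234.2], 0.62), ([289.0, 251.5], 0.55), ([213.6, 152.3], 0.25)]
carrier_tab [([290.4, 249.0], 0.93), ([322.1, 232.2], 0.91), ([391.1, 305.7], 0.83)]
hook_nose [([210.5, 151.5], 0.71)]
hook_cross [([210.5, 150.1], 0.83), ([275.3, 220.1], 0.58)]
plain_basket [([329.8, 300.1], 0.92)]
stand [([232.4, 200.3], 0.58)]
top 449.62224343001776 279.9667193237633 205.4418751176966
[[ 0.058 -0.974  0.218  0.36 ]
 [-0.998 -0.058  0.007 -0.074]
 [ 0.005 -0.219 -0.976  1.138]
 [ 0.     0.     0.     1.   ]]
carrier [([393.0, 213.0], 0.97), ([308.1, 190.7], 0.79), ([296.3, 229.5], 0.74)]
carrier_eye [([308.3, 192.0], 0.82), ([393.7, 212.3], 0.8), ([298.1, 230.1], 0.62)]
carrier_tab [([394.9, 215.0], 0.92), ([307.8, 191.2], 0.63), ([298.6, 227.5], 0.62)]
hook_nose [([188.5, 225.5], 0.81)]
hook_cross [([193.7, 221.1], 0.92)]
plain_basket [([358.2, 245.7], 0.96)]
stand [([202.2, 225.2], 0.92)]
{'clock': 0.8, 'joints': array([-1.167,  0.467, -0.012,  1.603,  0.006,  1.071, -0.056]), 'qd': array([-0.   , -0.001, -0.   , -0.001, -0.001, -0.   ,  0.001]), 'joint_torque': array([ -0.001, -53.218,   0.021, -25.162,   0.012,   0.001,   0.   ]), 'ee_pos': array([0.281, 0.586, 0.231]), 'orientation': array([[-0.902,  0.432,  0.   ],
       [ 0.432,  0.902,  0.   ],
       [-0.   ,  0.   , -1.   ]]), 'contact_force': array([-0.483,  0.339,  0.434]), 'torque': array([-0.015,  0.035,  0.034]), 'grip_width': 0.08551712817279476}
```

View pics/side0.png

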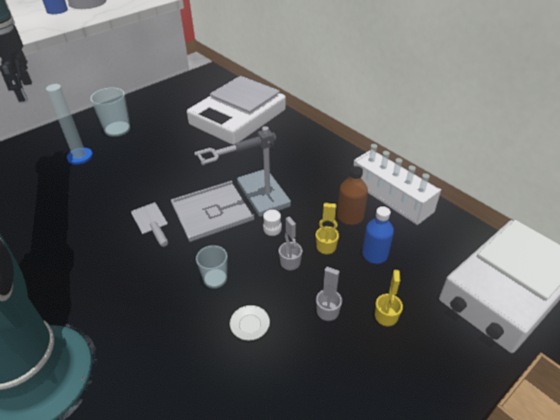

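View pics/top0.png

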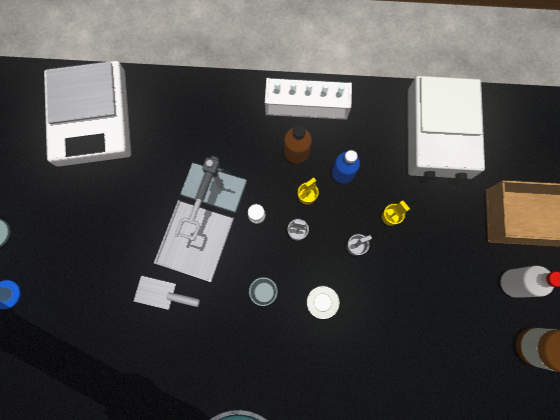

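```bash
python3 - <<'E'
import cv2
a=cv2.imread('pics/side0.png');b=cv2.imread('pics/top0.png')
cv2.imwrite('pics/s1.png',cv2.resize(a[110:350,170:430],None,fx=3,fy=2.5,interpolation=2))
cv2.imwrite('pics/t1.png',cv2.resize(b[150:290,150:420],None,fx=2.9,fy=2.9,interpolation=2))
E
```

```text
(no output)
```

View pics/s1.png

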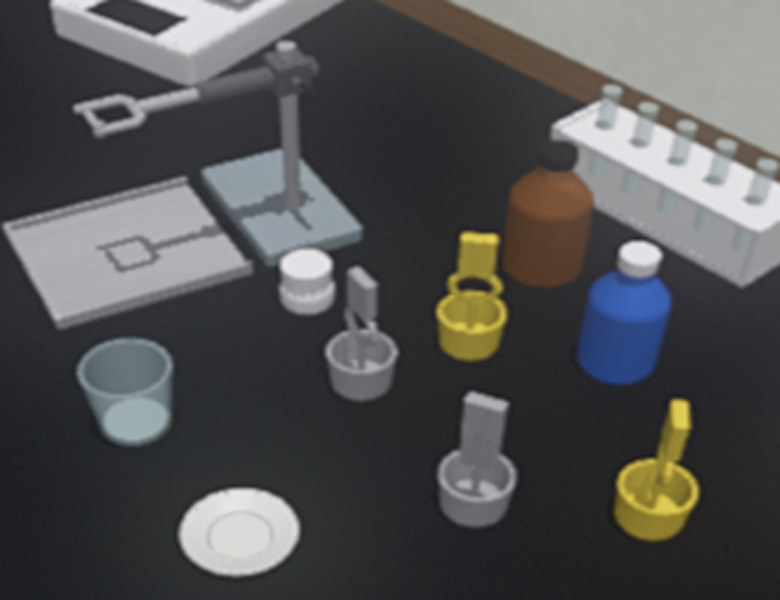

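View pics/t1.png

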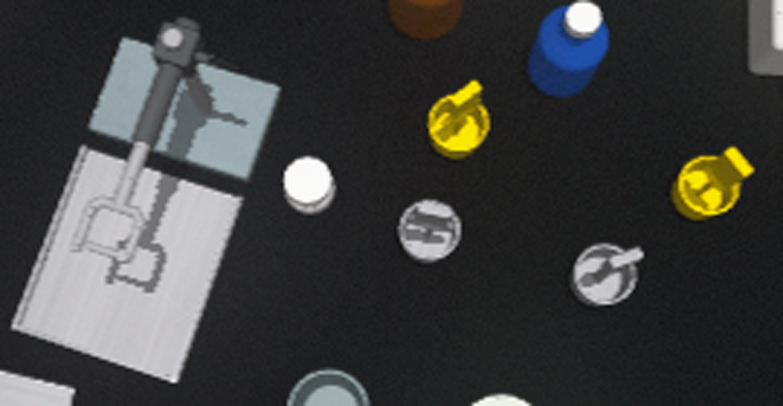

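```bash
python3 - <<'E'
import cv2
a=cv2.imread('pics/side0.png');b=cv2.imread('pics/top0.png')
def g(im,u,v,w,h,s): return cv2.resize(im[v:v+h,u:u+w],None,fx=s,fy=s,interpolation=cv2.INTER_NEAREST)
A=g(a,265,205,50,75,8);B=g(b,275,205,50,75,8)
cv2.imwrite('pics/c1.png',cv2.hconcat([A,B]))
A=g(a,185,120,95,75,4);B=g(b,170,150,80,100,4)
A=cv2.copyMakeBorder(A,0,100,0,0,0)
cv2.imwrite('pics/n1.png',cv2.hconcat([A,B]))
E
```

```text
(no output)
```

View pics/c1.png

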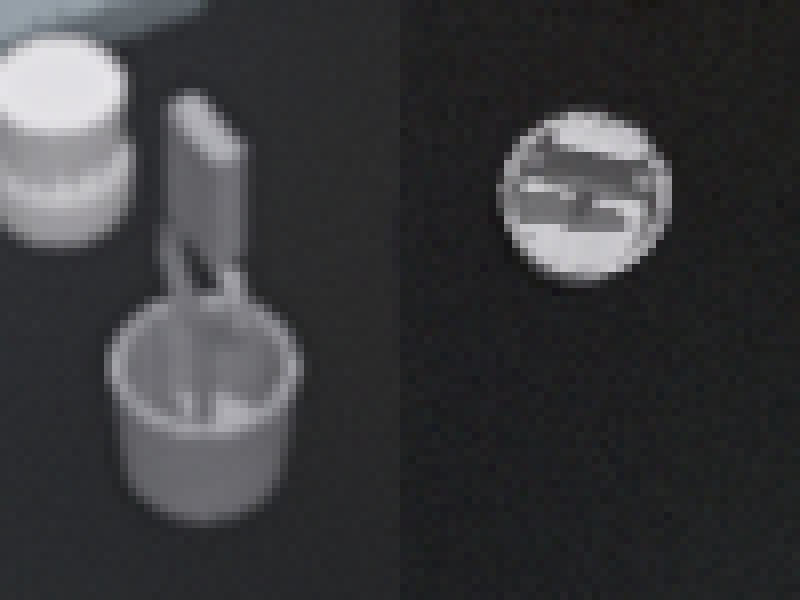

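View pics/n1.png

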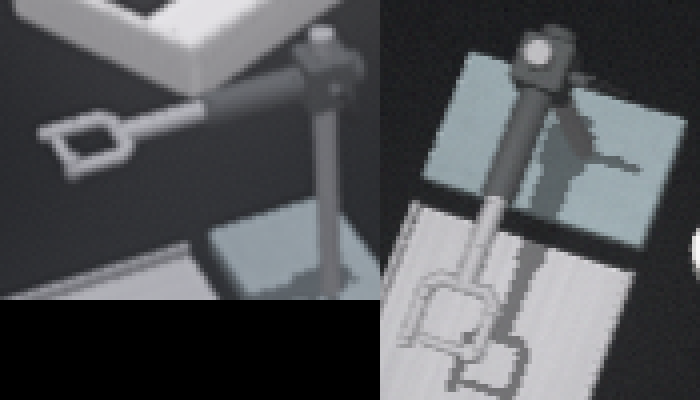

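```bash
python3 - <<'E'
from h import *
np.set_printoptions(precision=4,suppress=True)
# carrier: cup rim
print('cup top',atz('top',(275+(585-400)/8,205+196/8),.042)); print('cup side rim',atz('side',(265+203/8,205+365/8),.042))
z=.136
P=[atz('side',(265+u/8,205+v/8),z) for u,v in((168,105),(192,92),(246,145),(222,165))]
print(np.array(P)); print(np.mean(P,0))
# nose
s=lambda u,v:(185+u/4,120+v/4); t=lambda u,v:(170+(u-380)/4,150+v/4)
for nm,a,b in(('nose',s(40,132),t(404,344)),('pivot corner',s(70,172),t(478,356)),('crossL',s(85,116)and s(107,116),t(430,280)),('crossR',s(127,140),t(495,310)),('post',s(322,35),t(537,50)),('sleeve end',s(203,112),t(490,197))):
    print(nm,tri(a,b)); print('  z.19', atz('side',a,.19),atz('top',b,.19))
E
```

```text
cup top [ 0.5474 -0.1137  0.042 ]
cup side rim [ 0.5476 -0.1159  0.042 ]
[[ 0.5462 -0.103   0.136 ]
 [ 0.5542 -0.1036  0.136 ]
 [ 0.5517 -0.1276  0.136 ]
 [ 0.5421 -0.1288  0.136 ]]
[ 0.5486 -0.1158  0.136 ]
nose (array([0.4927, 0.1498, 0.192 ]), [0.0001965040687096724, 0.00019650406870956022])
  z.19 [0.4942 0.1521 0.19  ] [0.4928 0.1503 0.19  ]
pivot corner (array([0.4881, 0.1112, 0.1884]), [0.0009492475767478766, 0.0009492475767479213])
  z.19 [0.4862 0.1098 0.19  ] [0.4887 0.1104 0.19  ]
crossL (array([0.5296, 0.1393, 0.1905]), [0.0017770815082380747, 0.0017770815082379994])
  z.19 [0.5316 0.1392 0.19  ] [0.5281 0.1402 0.19  ]
crossR (array([0.5151, 0.0998, 0.2024]), [0.00365047508449776, 0.0036504750844977875])
  z.19 [0.527  0.1127 0.19  ] [0.5139 0.1039 0.19  ]
post (array([0.6525, 0.0901, 0.2156]), [0.0004958785244930013, 0.000495878524493481])
  z.19 [0.6766 0.1199 0.19  ] [0.6601 0.0949 0.19  ]
sleeve end (array([0.5785, 0.113 , 0.1838]), [0.0016911890764284207, 0.0016911890764284231])
  z.19 [0.5753 0.1053 0.19  ] [0.5755 0.1126 0.19  ]
```

```bash
python3 - <<'E'
from h import *
np.set_printoptions(precision=4,suppress=True)
c=[atz('top',(150+u/2.9,150+v/2.9),.014) for u,v in((85,147),(243,197),(177,381),(12,327))]
c=np.array(c);print(c)
for d in(c[0]-c[3],c[1]-c[2],c[0]-c[1],c[3]-c[2]): print(np.linalg.norm(d),np.degrees(np.arctan2(d[1],d[0])))
s=lambda u,v:(185+u/4,120+v/4); t=lambda u,v:(170+(u-380)/4,150+v/4)
# shank line at z .19 top: near yoke and sleeve end, sleeve far
q=[atz('top',t(u,v),.19)[:2] for u,v in((470,275),(490,197),(500,190),(536,95),(404,344),(426,280))]
print(np.array(q))
for a,b in((0,1),(0,3),(1,3),(4,5)): d=q[b]-q[a];print(np.degrees(np.arctan2(d[1],d[0])))
E
```

```text
[[0.609  0.1934 0.014 ]
 [0.5723 0.0503 0.014 ]
 [0.41   0.0935 0.014 ]
 [0.4473 0.2389 0.014 ]]
0.16789934184708927 -15.7177763757977
0.16793652369812404 -14.902258385983021
0.14772113797740602 75.63501530625962
0.15011025455093613 75.60577960378362
[[0.5321 0.1191]
 [0.5755 0.1126]
 [0.5797 0.1076]
 [0.6343 0.0931]
 [0.4928 0.1503]
 [0.528  0.1423]]
-8.476972753833953
-14.267303117448176
-18.371449532596085
-12.817228602711518
```

```bash
python3 -m handwheel '{"delta_pos":[[0,0,-0.012],[0,0,-0.012],[0,0,-0.012],[0,0,-0.012],[0,0,-0.012],[0,0,-0.012],[0,0,-0.012],[0,0,0]],"twist":[10.3,10.3,10.3,10.3,10.3,10.3,10.3,0]}' 0
cat >> h.py <<'E'
def rel(P,yaw=None):
    s=arm.get_state();R=np.array(s['orientation']);p=np.array(s['ee_pos'])
    d=R.T@(np.array(P)-p); y=np.degrees(np.arctan2(R[1,1],R[0,1]))
    print('t %.2f'%s['clock'],'p',p.round(4),'d_tool mm',(d*1000).round(1),'yawy %.2f'%y,'Rz',R[:,2].round(3),'F',np.round(s['contact_force'],1),'w %.4f'%s['grip_width'])
    if yaw is not None: print('twist',round(float(((y-yaw)+90)%180-90),2))
E
python3 - <<'E'
from h import *
rel([.548,-.115,.20],-7.5)
print(arm.get_state()['joints'].round(3))
print(atz('top',(311,184),.13),atz('top',(308,192),.042),atz('side',(329,212),.13))
E
```

```text
clock: 1.8
ee_pos: [0.2807, 0.5859, 0.3176]
orientation: [[0.173, 0.985, -0.001], [0.985, -0.173, -0.0], [-0.0, -0.001, -1.0]]
contact_force: [0.5, 0.5, 0.4]
grip_width: 0.043
t 1.80 p [0.2807 0.5859 0.3176] d_tool mm [-644.1  384.5  117.7] yawy -9.96 Rz [-0.001 -0.    -1.   ] F [0.5 0.5 0.4] w 0.0430
twist -2.46
[-1.361  0.4    0.256  1.519 -0.105  1.237 -1.264]
[ 0.64110694 -0.13510278  0.13      ] [ 0.64434119 -0.13381093  0.042     ] [ 0.631875   -0.14588575  0.13      ]
```

```bash
python3 -m handwheel '{"delta_pos":[[-0.05,0.03,0],[-0.05,0.03,0],[-0.05,0.03,0],[-0.05,0.03,0],[-0.05,0.03,0],[-0.05,0.03,0],[-0.05,0.03,0],[-0.05,0.03,0],[-0.05,0.03,0],[-0.05,0.03,0]],"twist":[-0.2,-0.2,-0.2,-0.2,-0.2,-0.2,-0.2,-0.2,-0.2,-0.2]}' 0
python3 - <<'E'
from h import *
rel([.548,-.115,.20],-7.5)
E
```

```text
clock: 3.05
ee_pos: [0.512, 0.0374, 0.3129]
orientation: [[0.086, 0.996, -0.002], [0.996, -0.086, -0.002], [-0.002, -0.002, -1.0]]
contact_force: [0.1, 0.8, -0.0]
grip_width: 0.0429
t 3.05 p [0.512  0.0374 0.3129] d_tool mm [-148.5   49.1  113.1] yawy -4.91 Rz [-0.002 -0.002 -1.   ] F [ 0.1  0.8 -0. ] w 0.0429
twist 2.59
```

```bash
python3 -m handwheel '{"delta_pos":[[-0.038,0.012,0.025],[-0.038,0.012,0.025],[-0.038,0.012,0.025],[-0.035,0.011,0.025],[0,0,0],[0,0,0]],"twist":[0.8,0.8,0.6,0.4,0,0]}' 0
python3 - <<'E'
from h import *
rel([.548,-.115,.105],-7.5)
a=snap('side','s2.png');b=snap('top','t2.png')
g=lambda im,u,v:cv2.resize(im[v:v+120,u:u+80,::-1],None,fx=4.9,fy=4.9)
cv2.imwrite('pics/c2.png',cv2.hconcat([g(a,250,170),g(b,260,160)]))
E
```

```text
clock: 3.8
ee_pos: [0.5438, -0.1251, 0.2081]
orientation: [[0.118, 0.993, -0.003], [0.993, -0.118, -0.003], [-0.004, -0.002, -1.0]]
contact_force: [0.3, 0.7, 0.0]
grip_width: 0.0425
t 3.80 p [ 0.5438 -0.1251  0.2081] d_tool mm [ 10.9   3.3 103.1] yawy -6.78 Rz [-0.003 -0.003 -1.   ] F [0.3 0.7 0. ] w 0.0425
twist 0.72
```

View pics/c2.png

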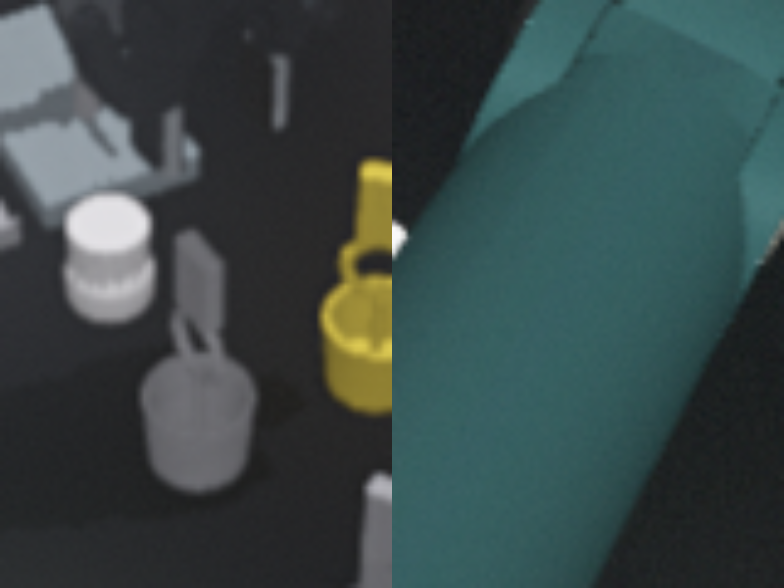

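```bash
python3 -m handwheel '{"delta_pos":[[0.01,0.0035,0],[0,0,0],[0,0,0.02],[0,0,0.02],[0,0,0.02],[0,0,0.02]],"twist":[0.7,0,0,0,0,0]}' 0
python3 - <<'E'
from h import *
rel([.548,-.115,.105],-7.5)
a=snap('side','s3.png')
g=lambda im,u,v:cv2.resize(im[v:v+120,u:u+80,::-1],None,fx=4.9,fy=4.9)
cv2.imwrite('pics/c3.png',g(a,250,170))
E
```

```text
clock: 4.65
ee_pos: [0.553, -0.1089, 0.1306]
orientation: [[0.119, 0.993, 0.008], [0.993, -0.119, -0.001], [0.0, 0.008, -1.0]]
contact_force: [-0.2, 0.0, -0.1]
grip_width: 0.0425
t 4.65 p [ 0.553  -0.1089  0.1306] d_tool mm [-6.7 -4.4 25.6] yawy -6.85 Rz [ 0.008 -0.001 -1.   ] F [-0.2  0.  -0.1] w 0.0425
twist 0.65
```

View pics/c3.png

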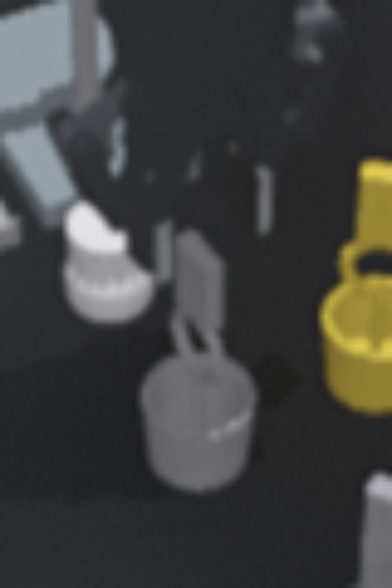

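```bash
python3 -m handwheel '{"delta_pos":[[-0.006,-0.004,0.005],[0,0,0.01],[0,0,0.008],[0,0,0]],"twist":[0.6,0,0,0]}' 0
python3 - <<'E'
from h import *
rel([.548,-.115,.105],-7.5)
E
```

```text
clock: 5.2
ee_pos: [0.5473, -0.1137, 0.1052]
orientation: [[0.129, 0.992, 0.005], [0.992, -0.129, -0.001], [0.0, 0.005, -1.0]]
contact_force: [0.4, -0.8, -0.8]
grip_width: 0.0425
t 5.20 p [ 0.5473 -0.1137  0.1052] d_tool mm [-1.2  0.8  0.2] yawy -7.39 Rz [ 0.005 -0.001 -1.   ] F [ 0.4 -0.8 -0.8] w 0.0425
twist 0.11
```

```bash
python3 -m handwheel '{"delta_pos":[[0,0,0],[0,0,0],[0,0,0],[0,0,0],[0,0,0]],"twist":[0,0,0,0,0]}' 1 60
python3 - <<'E'
from h import *
rel([.548,-.115,.105],-7.5)
a=snap('side','s4.png')
g=lambda im,u,v:cv2.resize(im[v:v+120,u:u+80,::-1],None,fx=4.9,fy=4.9)
cv2.imwrite('pics/c4.png',g(a,250,170))
E
```

```text
clock: 5.82
ee_pos: [0.5479, -0.1136, 0.1059]
orientation: [[0.128, 0.992, 0.007], [0.992, -0.128, -0.001], [0.0, 0.007, -1.0]]
contact_force: [-0.3, -0.1, -0.1]
grip_width: 0.0088
t 5.83 p [ 0.5479 -0.1136  0.1059] d_tool mm [-1.3  0.3  0.9] yawy -7.38 Rz [ 0.007 -0.001 -1.   ] F [-0.3 -0.1 -0.1] w 0.0088
twist 0.12
```

View pics/c4.png

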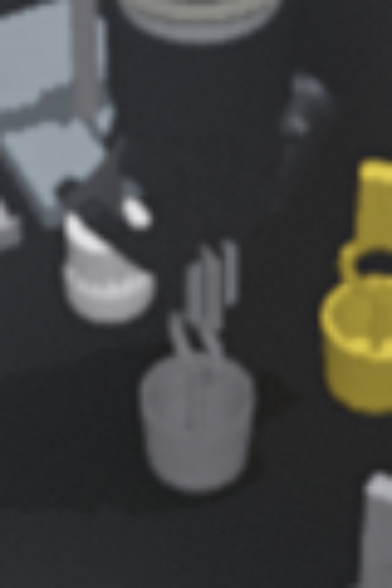

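```bash
python3 -m handwheel '{"delta_pos":[[0,0,-0.01],[0,0,-0.02],[0,0,-0.025],[0,0,-0.025],[0,0,-0.025],[0,-0.015,-0.015],[0,-0.03,0],[0,-0.03,0],[0,-0.03,0],[0,-0.02,0]],"twist":[0,0,0,0,0,1.5,1.5,1.5,1.5,1]}'
python3 - <<'E'
from h import *
rel([.435,.166,.221],-15)
E
```

```text
clock: 7.12
ee_pos: [0.422, -0.0919, 0.2339]
orientation: [[0.255, 0.967, 0.012], [0.967, -0.255, -0.001], [0.002, 0.012, -1.0]]
contact_force: [-0.1, 0.1, -0.6]
grip_width: 0.0093
t 7.12 p [ 0.422  -0.0919  0.2339] d_tool mm [252.6 -53.5  12.9] yawy -14.80 Rz [ 0.012 -0.001 -1.   ] F [-0.1  0.1 -0.6] w 0.0093
twist 0.2
```

```bash
python3 -m handwheel '{"delta_pos":[[0.025,-0.008,0],[0.04,-0.01,0],[0.04,-0.01,0],[0.04,-0.01,0],[0.04,-0.01,0],[0.03,-0.005,0],[0.015,0,0.005],[0,0,0],[0,0,0]],"twist":[0,0,0,0,0,0,0,0,0]}'
python3 - <<'E'
from h import *
rel([.435,.166,.221],-15)
a=snap('side','s5.png');b=snap('top','t5.png')
g=lambda im,u,v,w,h:cv2.resize(im[v:v+h,u:u+w,::-1],None,fx=4,fy=4)
cv2.imwrite('pics/c5.png',cv2.hconcat([g(a,170,110,100,130),g(b,140,190,90,130)]))
E
```

```text
clock: 8.25
ee_pos: [0.4301, 0.1473, 0.2347]
orientation: [[0.264, 0.964, 0.019], [0.965, -0.264, 0.006], [0.011, 0.017, -1.0]]
contact_force: [-0.2, -0.3, -1.5]
grip_width: 0.0091
t 8.25 p [0.4301 0.1473 0.2347] d_tool mm [19.2 -0.4 13.9] yawy -15.31 Rz [ 0.019  0.006 -1.   ] F [-0.2 -0.3 -1.5] w 0.0091
twist -0.31
```

View pics/c5.png

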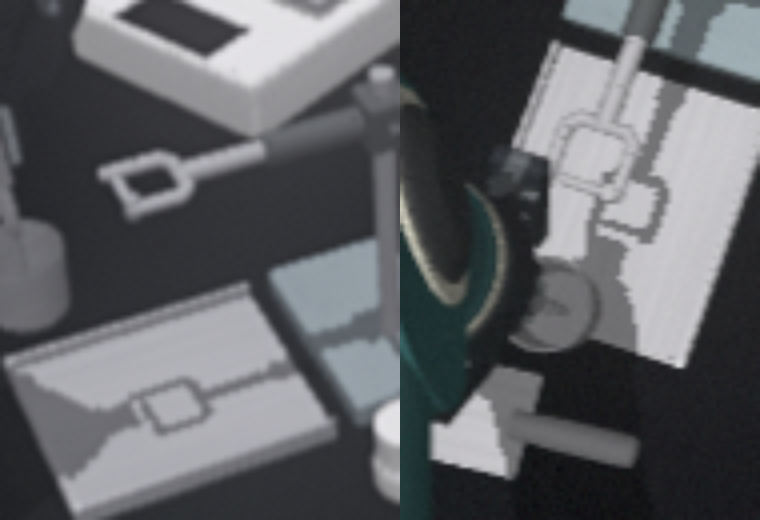

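```bash
python3 - <<'E'
from h import *
a=cv2.imread('pics/s5.png')
cv2.imwrite('pics/c6.png',cv2.resize(a[100:220,130:220],None,fx=5,fy=5))
for t in('carrier_eye','carrier_tab','hook_nose'): print(t,[(np.round(r['point'],1).tolist(),round(r['confidence'],2)) for r in viewer.spot_in('side',t)][:4])
s=arm.get_state();R=np.array(s['orientation']);p=np.array(s['ee_pos'])
for nm,l in(('eye',.031),('rim',.064),('bottom',.106),('tabtop',-.03)): print(nm,proj('side',p+R[:,2]*l),proj('top',p+R[:,2]*l))
print(proj('side',[.493,.1505,.19]))
E
```

```text
carrier_eye [([322.6, 231.5], 0.91), ([173.6, 176.2], 0.71), ([210.9, 150.7], 0.69), ([386.2, 304.6], 0.68)]
carrier_tab [([173.4, 174.5], 0.89), ([389.8, 307.1], 0.68), ([323.6, 232.4], 0.67), ([210.4, 264.9], 0.63)]
hook_nose []
eye [170.80268496 160.38973445] [172.29984399 264.7578033 ]
rim [173.57144167 171.89556922] [175.75870875 265.83327288]
bottom [176.92124518 185.81599985] [179.83822794 267.1017234 ]
tabtop [165.3366453  137.67508101] [165.22878267 262.55918846]
[194.97042195 153.52709434]
```

View pics/c6.png

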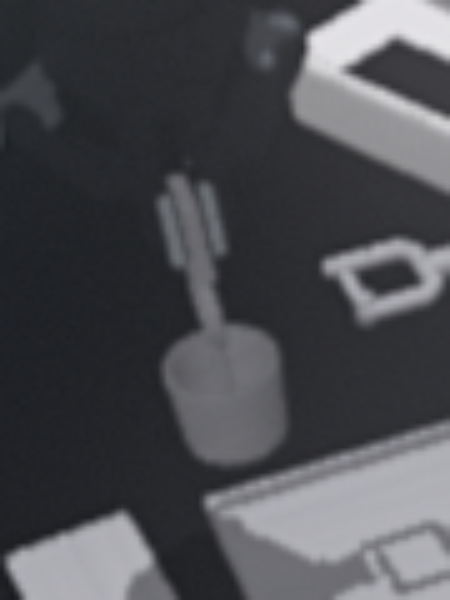

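```bash
cat >> h.py <<'E'
YAW=np.radians(-15.2)
XS=np.array([np.cos(YAW),np.sin(YAW),0]);YS=np.array([-np.sin(YAW),np.cos(YAW),0])
N=np.array([.4928,.1501,.190])
def eye(tx,ty=3,tz=0):
    s=arm.get_state();R=np.array(s['orientation']);p=np.array(s['ee_pos'])
    e=p+R@np.array([-.0015,0,.031]); r=e-N
    q=np.array([r@XS,r@YS,r[2]])*1000
    d=(tx-q[0])*XS+(ty-q[1])*YS+(tz-q[2])*np.array([0,0,1])
    F=np.array(s['contact_force'])
    print('t %.2f'%s['clock'],'eye rel nose0 mm',q.round(1),'need tool',(R.T@d).round(1),'yaw %.2f'%np.degrees(np.arctan2(R[1,1],R[0,1])),'Rz',R[:,2].round(3),'F stand',round(float(F@XS),1),round(float(F@YS),1),round(float(F[2]),1),'w %.4f'%s['grip_width'])
E
python3 -c "
from h import *
eye(-25)"
```

```text
t 8.50 eye rel nose0 mm [-59.4 -19.6  13.8] need tool [22.5 34.1 14.6] yaw -15.28 Rz [ 0.02   0.006 -1.   ] F stand -0.8 0.0 -0.3 w 0.0091
```

```bash
python3 -m handwheel '{"delta_pos":[[0.01,0,0.007],[0.012,0,0.007],[0.002,0.01,0],[0,0.012,0],[0,0.01,0],[0,0,0],[0,0,0]],"twist":[0,0,0,0,0,0,0]}'
python3 - <<'E'
from h import *
eye(-25)
a=snap('side','s7.png');b=snap('top','t7.png')
g=lambda im,u,v,w,h:cv2.resize(im[v:v+h,u:u+w,::-1],None,fx=5,fy=5)
cv2.imwrite('pics/c7.png',cv2.hconcat([g(a,150,100,90,110),g(b,140,190,70,110)]))
E
```

```text
clock: 9.38
ee_pos: [0.471, 0.1631, 0.2204]
orientation: [[0.265, 0.964, 0.02], [0.964, -0.265, 0.005], [0.011, 0.018, -1.0]]
contact_force: [-0.8, -0.2, -1.8]
grip_width: 0.0094
t 9.38 eye rel nose0 mm [-23.9   5.7  -0.6] need tool [-2.7 -1.1 -0.6] yaw -15.35 Rz [ 0.02   0.005 -1.   ] F stand -0.7 -0.4 -1.8 w 0.0094
```

View pics/c7.png

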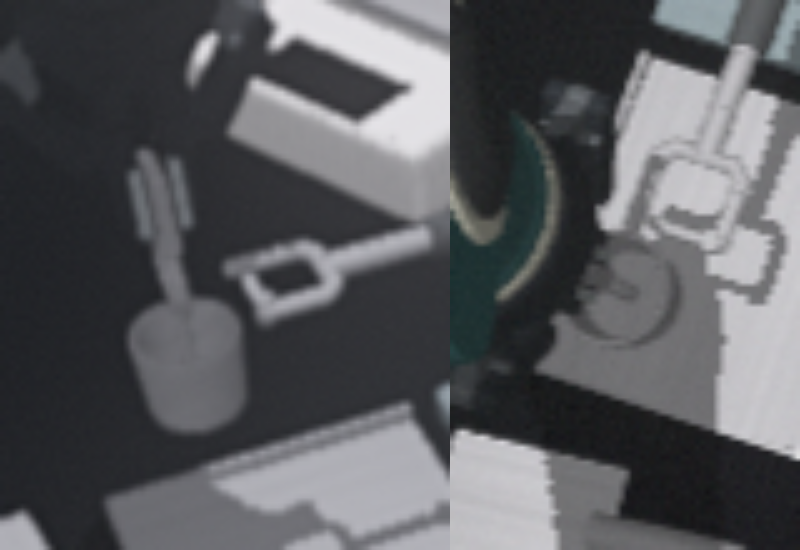

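```bash
python3 -m handwheel '{"delta_pos":[[-0.002,0.004,0],[0,0.005,-0.001],[0,0.005,0],[0,0.005,0],[0,0.004,0],[0,0,0],[0,0,0]],"twist":[0,0,0,0,0,0,0]}'
python3 - <<'E'
from h import *
eye(5)
a=snap('side','s8.png');b=snap('top','t8.png')
g=lambda im,u,v,w,h:cv2.resize(im[v:v+h,u:u+w,::-1],None,fx=5,fy=5)
cv2.imwrite('pics/c8.png',cv2.hconcat([g(a,150,100,90,110),g(b,140,190,70,110)]))
E
```

```text
clock: 10.35
ee_pos: [0.4938, 0.1549, 0.2221]
orientation: [[0.264, 0.964, 0.02], [0.965, -0.264, 0.006], [0.011, 0.018, -1.0]]
contact_force: [-0.4, -0.1, -0.5]
grip_width: 0.0088
t 10.35 eye rel nose0 mm [0.3 3.7 1.1] need tool [-0.7  4.7  1.2] yaw -15.30 Rz [ 0.02   0.006 -1.   ] F stand -0.4 -0.2 -0.5 w 0.0088
```

View pics/c8.png

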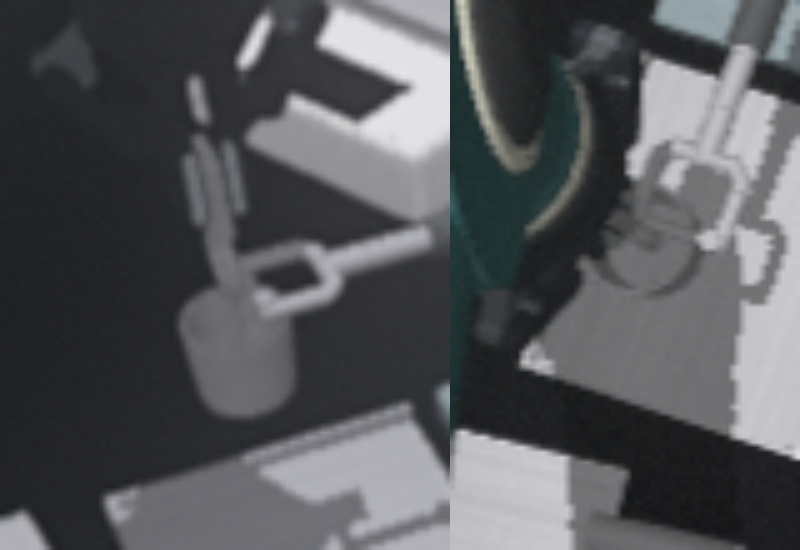

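```bash
python3 -m handwheel '{"delta_pos":[[0,0.002,0.001],[0,0.002,0],[0,0.002,0],[0,0.002,0],[0,0.002,0],[0,0.002,0]],"twist":[0,0,0,0,0,0]}'
python3 - <<'E'
from h import *
eye(10)
a=snap('side','s9.png');b=snap('top','t9.png')
g=lambda im,u,v,w,h:cv2.resize(im[v:v+h,u:u+w,::-1],None,fx=5,fy=5)
cv2.imwrite('pics/c9.png',cv2.hconcat([g(a,150,100,90,110),g(b,140,190,70,110)]))
E
```

```text
clock: 11.2
ee_pos: [0.5032, 0.1525, 0.2208]
orientation: [[0.263, 0.965, 0.014], [0.965, -0.263, 0.007], [0.01, 0.012, -1.0]]
contact_force: [-3.4, 1.7, -0.1]
grip_width: 0.0089
t 11.20 eye rel nose0 mm [ 9.8  3.9 -0.2] need tool [-0.9  0.2 -0.2] yaw -15.23 Rz [ 0.014  0.007 -1.   ] F stand -3.7 0.8 -0.1 w 0.0089
```

View pics/c9.png

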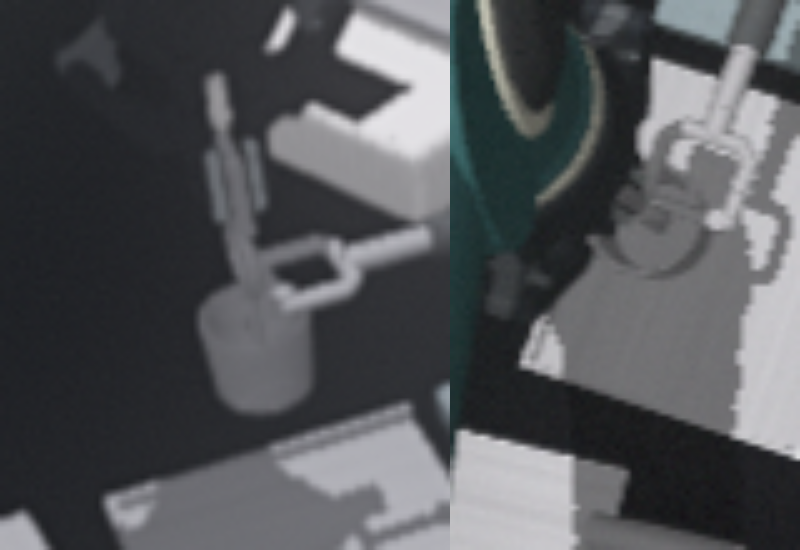

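```bash
python3 -m handwheel '{"delta_pos":[[0,0.0015,0],[0,0.0015,0],[0,0.0015,0],[0,0.0015,0]],"twist":[0,0,0,0]}'
python3 -c "
from h import *
eye(15)"
python3 -m handwheel '{"delta_pos":[[0,0.0015,0],[0,0.0015,0],[0,0.0015,0],[0,0.0015,0]],"twist":[0,0,0,0]}'
python3 -c "
from h import *
eye(20)"
```

```text
clock: 11.8
ee_pos: [0.5094, 0.1509, 0.2208]
orientation: [[0.263, 0.965, 0.014], [0.965, -0.263, 0.007], [0.01, 0.012, -1.0]]
contact_force: [-2.3, 0.6, -0.2]
grip_width: 0.0088
t 11.80 eye rel nose0 mm [16.2  3.9 -0.2] need tool [-0.9 -1.2 -0.2] yaw -15.23 Rz [ 0.014  0.007 -1.   ] F stand -2.4 -0.0 -0.2 w 0.0088
clock: 12.3
ee_pos: [0.5155, 0.1493, 0.2208]
orientation: [[0.263, 0.965, 0.014], [0.965, -0.263, 0.007], [0.01, 0.012, -1.0]]
contact_force: [-3.6, 1.7, -0.8]
grip_width: 0.0093
t 12.30 eye rel nose0 mm [22.5  4.  -0.2] need tool [-1.  -2.5 -0.2] yaw -15.23 Rz [ 0.014  0.007 -1.   ] F stand -4.0 0.7 -0.8 w 0.0093
```

```bash
python3 -m handwheel '{"delta_pos":[[0,0.0015,0],[0,0.0015,0],[0,0.0015,0]],"twist":[0,0,0]}' | grep force
python3 -c "
from h import *
eye(15)"
python3 -m handwheel '{"delta_pos":[[0,0.0015,0],[0,0.0015,0],[0,0.0015,0]],"twist":[0,0,0]}' | grep force
python3 -c "
from h import *
eye(20)"

```

```text
contact_force: [-4.0, 1.7, 2.0]
t 12.68 eye rel nose0 mm [26.4  4.1 -0.3] need tool [ -1.1 -11.4  -0.4] yaw -15.22 Rz [ 0.012  0.007 -1.   ] F stand -4.3 0.6 2.0 w 0.0093
contact_force: [-5.9, 2.2, 1.9]
t 13.05 eye rel nose0 mm [29.7  4.2 -0.3] need tool [-1.2 -9.7 -0.4] yaw -15.19 Rz [ 0.009  0.008 -1.   ] F stand -6.3 0.6 1.9 w 0.0089
```

```bash
python3 - <<'E'
from h import *
a=snap('side','s10.png');b=snap('top','t10.png')
g=lambda im,u,v,w,h:cv2.resize(im[v:v+h,u:u+w,::-1],None,fx=5,fy=5)
cv2.imwrite('pics/c10.png',cv2.hconcat([g(a,160,100,90,110),g(b,150,170,70,110)]))
E
```

```text
(no output)
```

View pics/c10.png

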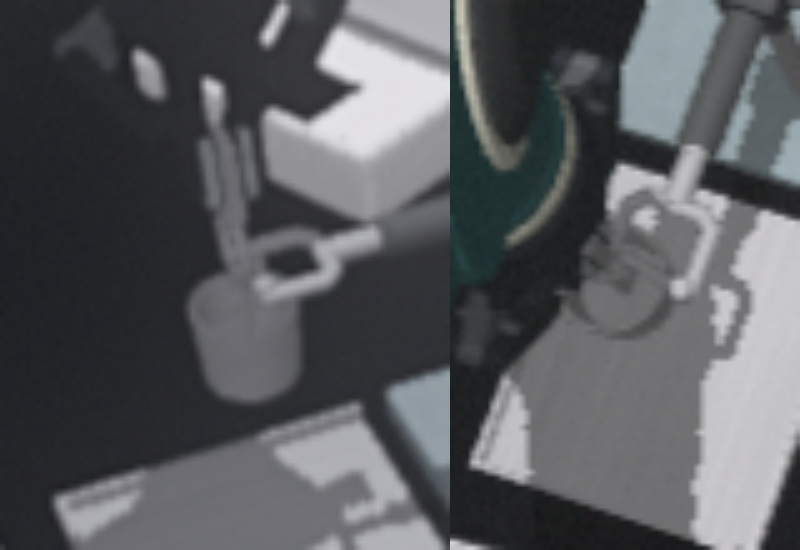

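```bash
python3 -m handwheel '{"delta_pos":[[0,0.0015,0],[0,0.0015,0]],"twist":[0,0]}' | grep force
python3 -c "
from h import *
eye(15)"
python3 -m handwheel '{"delta_pos":[[0,0.0015,0],[0,0.0015,0]],"twist":[0,0]}' | grep force
python3 -c "
from h import *
eye(20)"

```

```text
contact_force: [-5.5, 1.8, -0.6]
t 13.40 eye rel nose0 mm [31.   4.  -0.7] need tool [ -1.  -16.   -0.7] yaw -15.18 Rz [ 0.005  0.008 -1.   ] F stand -5.8 0.3 -0.6 w 0.0090
contact_force: [-5.5, 1.8, 0.4]
t 13.65 eye rel nose0 mm [31.8  4.  -1.5] need tool [ -1.  -11.8  -1.5] yaw -15.15 Rz [-0.     0.008 -1.   ] F stand -5.8 0.3 0.4 w 0.0094
```

```bash
python3 -m handwheel '{"delta_pos":[[0,0.0025,-0.0005],[0,0.0025,-0.0005]],"twist":[0,0]}' | grep force
python3 -c "
from h import *
eye(15)"
python3 -m handwheel '{"delta_pos":[[0,0.0025,-0.0005],[0,0.0025,-0.0005]],"twist":[0,0]}' | grep force
python3 -c "
from h import *
eye(20)
print(arm.get_state()['joints'].round(3))"

```

```text
contact_force: [-7.3, 2.0, 1.5]
t 13.90 eye rel nose0 mm [33.6  3.7 -1.8] need tool [ -0.7 -18.7  -1.7] yaw -15.10 Rz [-0.007  0.008 -1.   ] F stand -7.6 0.0 1.5 w 0.0092
contact_force: [-6.4, 1.4, 0.2]
t 14.15 eye rel nose0 mm [35.1  3.5 -2.2] need tool [ -0.4 -15.1  -2. ] yaw -15.07 Rz [-0.015  0.008 -1.   ] F stand -6.5 -0.4 0.2 w 0.0090
[-0.746  0.335  0.522  1.886 -0.212  0.986 -0.39 ]
```

```bash
python3 -m handwheel '{"delta_pos":[[0,0.003,-0.0005],[0,0.003,-0.0005],[0,0.003,-0.0005]],"twist":[0,0,0]}' | grep force
python3 -c "
from h import *
eye(35)"
python3 -m handwheel '{"delta_pos":[[0,0.003,-0.0005],[0,0.003,-0.0005]],"twist":[0,0]}' | grep force
python3 - <<'E'
from h import *
eye(35)
a=snap('side','s11.png');b=snap('top','t11.png')
g=lambda im,u,v,w,h:cv2.resize(im[v:v+h,u:u+w,::-1],None,fx=5,fy=5)
cv2.imwrite('pics/c11.png',cv2.hconcat([g(a,160,100,90,110),g(b,150,170,70,110)]))
E
```

```text
contact_force: [-8.5, 2.6, 0.6]
t 14.53 eye rel nose0 mm [37.5  3.1 -3.5] need tool [-0.1 -2.7 -3.4] yaw -14.99 Rz [-0.03   0.008 -1.   ] F stand -8.9 0.3 0.6 w 0.0091
contact_force: [-7.4, 3.7, -0.8]
t 14.78 eye rel nose0 mm [38.8  3.1 -4.5] need tool [-0.1 -4.  -4.3] yaw -14.93 Rz [-0.041  0.009 -0.999] F stand -8.1 1.6 -0.8 w 0.0093
```

View pics/c11.png

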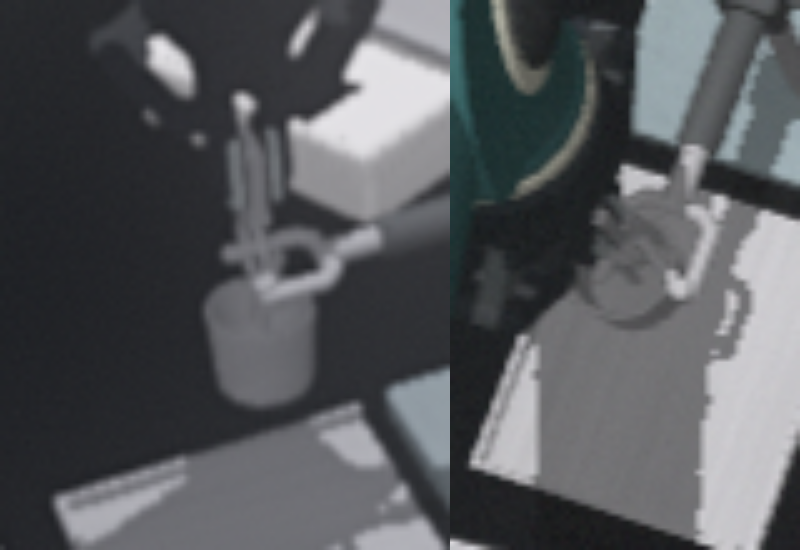

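```bash
python3 -m handwheel '{"delta_pos":[[0.0005,0.004,-0.0015],[0.0005,0.004,-0.0015],[0.0005,0.004,-0.0015]],"twist":[0.1,0.1,0.1]}' | grep force
python3 -c "
from h import *
eye(50,5)"

```

```text
contact_force: [-8.5, 3.2, -1.8]
t 15.25 eye rel nose0 mm [42.5  4.3 -4.7] need tool [ 0.7  7.2 -5.2] yaw -15.15 Rz [-0.06   0.009 -0.998] F stand -9.0 0.9 -1.8 w 0.0093
```

```bash
python3 -m handwheel '{"delta_pos":[[0.0005,0.0045,-0.002],[0,0.0045,-0.002],[0,0.0045,-0.002]],"twist":[0,0,0]}' | grep force
python3 -c "
from h import *
eye(50,5)"

```

```text
contact_force: [-0.2, -0.4, -1.2]
t 15.62 eye rel nose0 mm [53.3  6.8 -1.9] need tool [-1.8 -3.4 -1.7] yaw -15.00 Rz [-0.066  0.01  -0.998] F stand -0.1 -0.5 -1.2 w 0.0092
```

```bash
python3 - <<'E'
from h import *
a=snap('side','s12.png');b=snap('top','t12.png')
eye(53)
g=lambda im,u,v,w,h:cv2.resize(im[v:v+h,u:u+w,::-1],None,fx=5,fy=5)
cv2.imwrite('pics/c12.png',cv2.hconcat([g(a,160,100,90,110),g(b,150,170,70,110)]))
E
```

```text
t 15.72 eye rel nose0 mm [54.   6.1 -1.6] need tool [-3.1 -1.1 -1.5] yaw -15.08 Rz [-0.065  0.01  -0.998] F stand -0.5 0.2 -1.6 w 0.0091
```

View pics/c12.png

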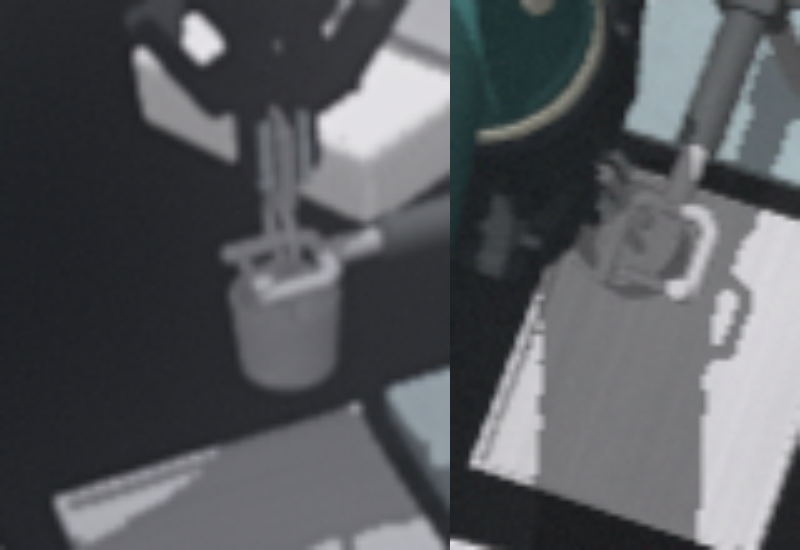

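```bash
python3 -m handwheel '{"delta_pos":[[-0.002,-0.001,0.001],[-0.002,-0.001,0.002],[-0.002,-0.001,0.002],[0,0,0.002],[0,0,0]],"twist":[0,0,0,0,0]}' | grep force
python3 - <<'E'
from h import *
eye(50,0,-10)
E
```

```text
contact_force: [-0.4, -0.4, -0.6]
t 16.35 eye rel nose0 mm [51.8 -1.8 -8.5] need tool [ 1.8 -1.7  1.6] yaw -15.19 Rz [-0.063  0.009 -0.998] F stand -0.3 -0.4 -0.6 w 0.0088
```

```bash
python3 -m handwheel '{"delta_pos":[[0.001,-0.001,0.001],[0,0,0.001],[0,0,0]],"twist":[0,0,0]}' | grep force
python3 - <<'E'
from h import *
eye(50,0,-10)
a=snap('side','s13.png');b=snap('top','t13.png')
g=lambda im,u,v,w,h:cv2.resize(im[v:v+h,u:u+w,::-1],None,fx=5,fy=5)
cv2.imwrite('pics/c13.png',cv2.hconcat([g(a,160,100,90,110),g(b,150,170,70,110)]))
E
```

```text
contact_force: [-0.1, -0.4, 0.5]
t 16.73 eye rel nose0 mm [ 50.6  -0.4 -10.3] need tool [ 0.4 -0.6 -0.2] yaw -15.16 Rz [-0.063  0.009 -0.998] F stand -0.0 -0.5 0.5 w 0.0089
```

View pics/c13.png

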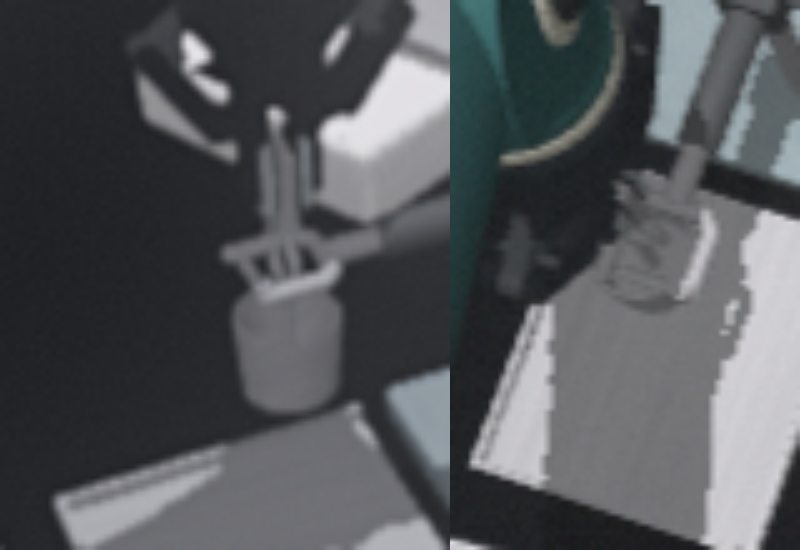

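```bash
python3 -m handwheel '{"delta_pos":[[0,0,0.001],[0,0,0.001]],"twist":[0,0]}' | grep force
python3 - <<'E'
from h import *
eye(50,0,-10)
E
```

```text
contact_force: [-2.8, -0.5, 7.4]
t 17.07 eye rel nose0 mm [ 50.8  -0.3 -10.8] need tool [ 0.3 -0.8 -0.7] yaw -15.16 Rz [-0.062  0.01  -0.998] F stand -2.5 -1.3 7.4 w 0.0095
```

```bash
python3 -m handwheel '{"delta_pos":[[0,0,-0.0008],[0,0,0]],"twist":[0,0]}' | grep force
python3 -m handwheel '{"delta_pos":[[0,0,0],[0,0,0],[0,0,0],[0,0,0]],"twist":[0,0,0,0]}' 0 20
python3 - <<'E'
from h import *
eye(50,0,-10)
a=snap('side','s14.png');b=snap('top','t14.png')
g=lambda im,u,v,w,h:cv2.resize(im[v:v+h,u:u+w,::-1],None,fx=5,fy=5)
cv2.imwrite('pics/c14.png',cv2.hconcat([g(a,160,100,90,110),g(b,150,170,70,110)]))
E
```

```text
contact_force: [0.6, 0.3, -1.0]
clock: 17.82
ee_pos: [0.5445, 0.1376, 0.2108]
orientation: [[0.261, 0.963, -0.061], [0.965, -0.261, 0.01], [-0.007, -0.062, -0.998]]
contact_force: [0.2, 0.4, -0.1]
grip_width: 0.0428
t 17.82 eye rel nose0 mm [ 51.2  -0.2 -10.2] need tool [ 0.2 -1.2 -0.1] yaw -15.17 Rz [-0.061  0.01  -0.998] F stand 0.1 0.5 -0.1 w 0.0428
```

View pics/c14.png

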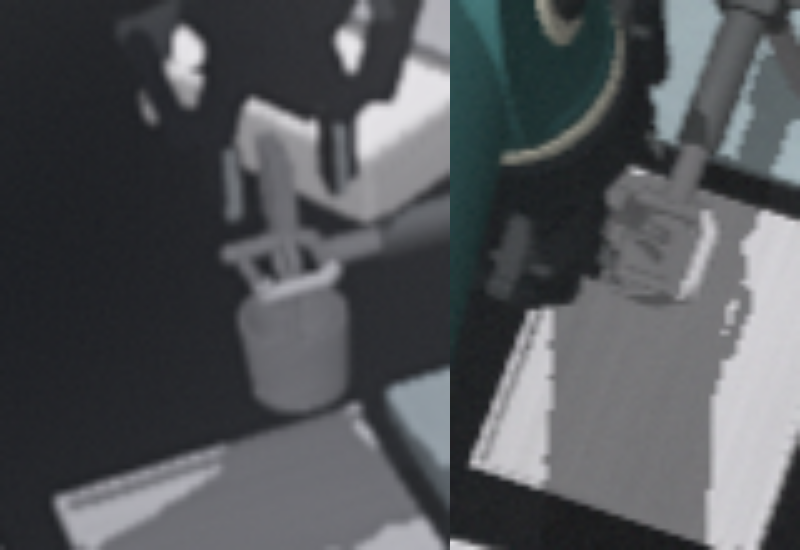

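```bash
python3 -m handwheel '{"delta_pos":[[0,0,-0.006],[0,0,-0.012],[0,0,-0.015],[0,0,-0.02],[0,0,-0.02],[0,0,-0.02],[0,-0.02,-0.02],[0,-0.03,-0.02],[0,-0.04,0],[0,-0.03,0]],"twist":[0,0,0,0,0,0,0,0,0,0]}'
python3 -m handwheel '{"delta_pos":[[0.04,0,0],[0.05,0,0],[0.05,0,0],[0.04,0,0],[0,0,0],[0,0,0],[0,0,0],[0,0,0]],"twist":[0,0,0,0,0,0,0,0]}'
python3 - <<'E'
from h import *
a=snap('side','s15.png');b=snap('top','t15.png')
g=lambda im,u,v,w,h:cv2.resize(im[v:v+h,u:u+w,::-1],None,fx=5,fy=5)
cv2.imwrite('pics/c15.png',cv2.hconcat([g(a,160,100,90,110),g(b,150,170,70,110)]))
E
```

```text
clock: 19.18
ee_pos: [0.4378, 0.1668, 0.3645]
orientation: [[0.266, 0.962, -0.052], [0.964, -0.266, 0.013], [-0.001, -0.053, -0.999]]
contact_force: [0.7, 0.1, 0.7]
grip_width: 0.043
clock: 20.18
ee_pos: [0.4864, 0.3422, 0.3755]
orientation: [[0.269, 0.962, -0.043], [0.963, -0.269, 0.023], [0.011, -0.047, -0.999]]
contact_force: [-0.5, 0.0, 0.3]
grip_width: 0.0427
```

View pics/c15.png

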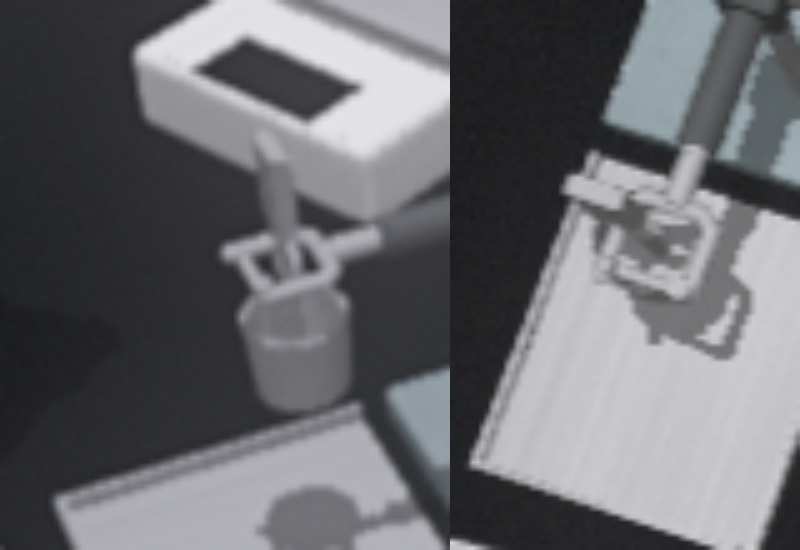

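View pics/s15.png

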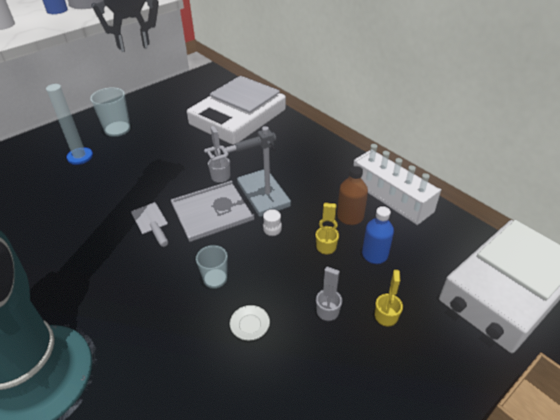

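```bash
python3 - <<'E'
from h import *
import time
e=N+XS*.051+np.array([0,0,-.010])
for dz in(.061,.0,-.033,-.075): print(dz,proj('side',e+[0,0,dz]),proj('top',e+[0,0,dz]))
print('tabtop',tri((160+266/5,100+140/5),(150+(592-450)/5,170+187/5)))
a=snap('side','s16.png');b=snap('top','t16.png')
g=lambda im,u,v,w,h:cv2.resize(im[v:v+h,u:u+w,::-1],None,fx=8,fy=8,interpolation=cv2.INTER_CUBIC)
cv2.imwrite('pics/c16.png',cv2.hconcat([g(a,195,115,50,75),g(b,165,190,50,75)]))
o=cv2.imread('pics/s15.png').astype(int)
d=np.abs(a[:,:,::-1].astype(int)-o).sum(2)[110:190,190:245];print(d.max(),d.mean())
E
```

```text
0.061 [213.63597443 129.14667456] [179.75671456 208.72214623]
0.0 [216.53544199 151.16452982] [185.71355856 214.65928499]
-0.033 [218.01139592 162.37256693] [188.64310961 217.5791451 ]
-0.075 [219.8036661  175.98263314] [192.11170382 221.03626519]
tabtop (array([0.5438794 , 0.13987986, 0.24178491]), [0.0006250746314476266, 0.0006250746314476683])
15 1.9493181818181817
```

View pics/c16.png

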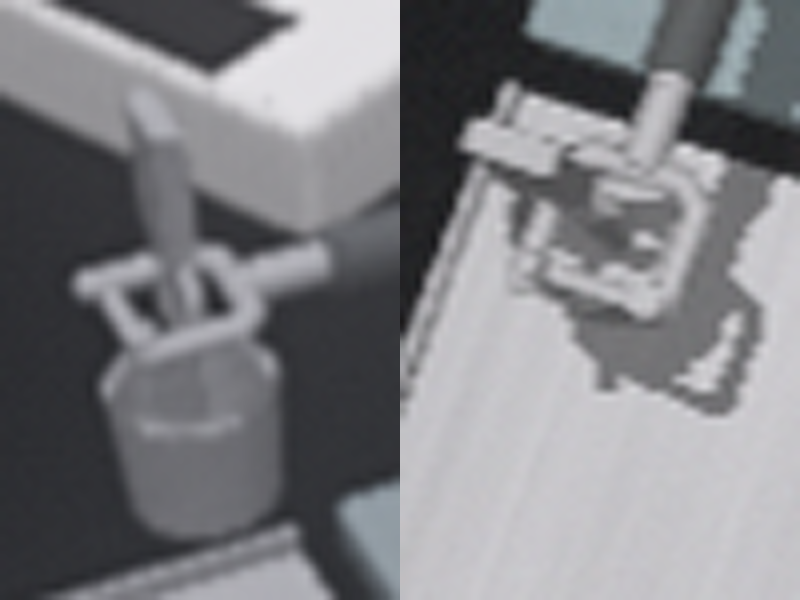

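```bash
python3 -c "
from h import *
print(arm.get_state()['qd'].round(3)); print(order.sign_off())"
```

```text
[-0.002  0.007 -0.003 -0.002 -0.002 -0.     0.001]
the job is handed in; nothing more can be done
None
```

The steel basket with the eye is hanging on the hook with the gate shut behind it, and the job was handed in at about 20 s of the 67 s.

- **Push:** The hook slid back about 25 mm at roughly 3 to 4 N until it reached its stop. The gate then yielded, with at most about 9 N in the readings between pushes. I stopped when the force fell to zero at the click, so the push stayed under the 15 N limit as far as I could read it.
- **Release:** I lowered the eye onto the nose bar and let go. Resting it there briefly read about 7 N, which I eased off before opening the fingers.
- **Last checks:**
  - In both pictures the eye is inside the hook and the gate bar lies across the mouth.
  - The basket's position matches an upright hang to within about 1.5 pixels in both views.
  - Two side pictures in a row showed no movement.
  - The gripper is well clear, and the other ware looks to be in its place in the last side picture.
- **Disagreement:** The tool tilted up to about 4° during the push because the arm gave a little under the load. This did not affect how the basket hangs.

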